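Empty the weighing tray into the basket

TASK

The batch of plug housings on the scale has been weighed: lift the tray by its carrying bar, bring it low over the blue basket and tip it so that all four housings slide off its open end into the basket, without touching them with the gripper or letting them fall from high up. Then set the empty tray back on the scale's pan, centred and square, and let go. Do not shove the basket out of its place, and leave the mug, carton and jar where they are.

Things in the scene. Friction and masses are not known exactly. Their poses are not given: they have to be found in the camera images.
- scale: Bench scale, fixed, white body 275 x 200 x 48 mm with a flat steel pan on top, 205 (x) x 185 (y) mm, no rim. Origin on the table under the centre of the pan; z up; the readout is at its -x end, towards the robot (body spans x -165 to +110 mm). It may stand left or right, turned by up to 20 degrees.
- pan (a point): Centre of the top face of the scale's pan, 58 mm above the table.
- tray: Loose aluminium tray on the scale's pan, 180 (x) x 140 (y) mm, about 0.32 kg, floor 4 mm. Walls 4 mm thick, 32 mm high on both long sides and the +x end; the -x end (roughly facing the robot at first) is open. A flat carrying bar crosses its middle along y: 14 mm thick (x), 132 mm free length, 62 to 88 mm above the underside. Origin: centre of the underside; z up.
- bar (a point): Centre of the carrying bar, where to grip it (fingers closing along the tray's x): 75 mm above the tray's underside, on its middle. Its axes are the tray's.
- lip (a point): Middle of the open (-x) edge of the tray, on the floor's upper face: tray coordinates (-90, 0, 4) mm.
- basket: Loose blue plastic basket with slatted sides, open above, 240 (x) x 310 (y) x 100 mm high, walls and floor 5 mm, about 0.8 kg. Origin: centre of the underside; z up. It stands beside the scale, left or right.
- mug: White mug, 80 mm across, 95 mm high, a bystander. Origin: centre of the underside.
- carton: Closed cardboard carton, 100 (x) x 150 (y) x 70 mm, a bystander. Origin: centre of the underside.
- jar: Closed glass jar, 70 mm across, 90 mm high, a bystander. Origin: centre of the underside.
- piece1: One of four equal loose plug housings lying on the tray, black plastic with a grey band, 62 (x) x 40 (y) x 28 mm, about 45 g: a block with a narrower nose at +x. Origin: on the underside, at mid-length; z up.
- piece2: One of four equal loose plug housings lying on the tray, black plastic with a grey band, 62 (x) x 40 (y) x 28 mm, about 45 g: a block with a narrower nose at +x. Origin: on the underside, at mid-length; z up.
- piece3: One of four equal loose plug housings lying on the tray, black plastic with a grey band, 62 (x) x 40 (y) x 28 mm, about 45 g: a block with a narrower nose at +x. Origin: on the underside, at mid-length; z up.
- piece4: One of four equal loose plug housings lying on the tray, black plastic with a grey band, 62 (x) x 40 (y) x 28 mm, about 45 g: a block with a narrower nose at +x. Origin: on the underside, at mid-length; z up.
There are look-alikes about, which are no part of the job. What is shaped like the piece1 but green, white or yellow is not meant.

How it is judged:
By the outcome, as a careful person would: the job done as asked, in the order asked, and still so for the second after the job is handed in, with the robot touching nothing.
It also fails if it takes over 61 s, if anything falls off the work surface, if the arm or the gripper's body presses on something with over 40 N, if the wrist force passes 120 N, or if a joint passes its speed limit or range.

ROBOT

A 6-joint arm with a two-finger parallel gripper is mounted at the origin on the work surface. World frame = base frame: x ahead of the robot, y to its left, z up, the work surface at z = 0. Lengths are in m, angles in rad, forces in N, time in s.
With the tool pointing down it reaches from about 0.3 to 0.825 m from the base axis. Payload 5.4 kg.
Tool frame: the origin (TCP) lies at the very end of the fingers, on their centre line; the grasp point (between the pads) lies 19 mm behind it; z points along the fingers, y is the line along which they close (so a half turn about z gives the same grasp; the last joint's range is limited). The gripper opens to 92 mm and grips with 3 to 60 N. Pads are 20 mm wide; open, the fingers measure 128 mm over their backs; the gripper's body (75 mm by 189 mm) begins 69 mm behind the grasp point.
Start: joints at [-1.516, 0.158, 1.597, -0, 1.386, -0.21], TCP at [0.15, -0.555, 0.215] pointing down, gripper open.
Joint ranges: [-2.91, 2.91], [-0.94, 2.29], [0.18, 2.7], [-1.29, 4.43], [0.17, 2.64], [-3, 3]. Speed limits (rad/s): [2.57, 2.57, 3.14, 3.14, 3.14, 3.14].

INTERFACE

Orientations are given as a rotation vector (axis times angle).
In Python, from workcell import bot gives the robot as it stands. Calls block until the motion is done:
- bot.goto(position, orientation): joint-space move of the TCP to a pose.
- bot.line_to(position, rot=None, max_speed=0.15): straight line of the TCP; rot=None keeps the orientation; max_speed is the mean speed in m/s.
- bot.set_joints(angles): joint-space move.
- bot.set_gripper(opening, newtons=None): opening from 0.0 (shut) to 1.0 (fully open); newtons is the grip in N (None keeps the last); returns when the fingers have stopped.
- bot.hold(seconds).
- bot.inverse_kinematics(position, orientation): joint angles nearest the present ones, or None.
- bot.read_camera(name): name is "side" or "top" or "wrist"; returns a dict with "pixels" (420x560x3 uint8, blue, green, red), "fx", "fy", "cx", "cy" (pixels), "k1" (the pictures are not rectified: a ray, as slopes to the right and down, at radius r is drawn at 1 + k1 r^2 times it, then the intrinsics apply), "R" (3x3) and "t" (3): a world point X has camera coordinates R X + t. Camera axes: x right, y down, z forward; pixel columns grow to the right and rows downward; lengths in m; the calibration is good to about 2 mm. A picture is of the moment at which its call begins. There is no depth.
A pose or a line that the arm cannot do raises bot.MotionError and nothing moves.
- bot.job_done(): hands the job in; it is judged then, once.
Readings, each from a call of its own:
- bot.current_clock(): time.
- bot.current_joints(): joint angles.
- bot.current_joint_vel(): joint speeds.
- bot.current_effort(): joint torques, N m.
- bot.current_ee_pos(): TCP position.
- bot.current_tool_rot(): TCP orientation.
- bot.current_contact_force(): force on the tool from outside, world axes, zero at the start.
- bot.current_ft_torque(): the same for the moment, N m.
- bot.current_opening(): opening from 0.0 (shut) to 1.0 (fully open).
- bot.current_grip_force(): force on a finger pad.
Only numpy, scipy, OpenCV 4.12 (cv2) and the standard library are available. Lean on these libraries where they do the work, as an engineer would, in place of code of your own. Each camera call takes 0.05 s, during which the arm holds its last target. There are 200 camera calls.

## Working session

There is one attempt and no reset: what is moved stays moved. The work goes in short steps, each a Python script; the robot and the scene stay as the last script left them, time stands still between calls to the robot, and variables do not carry over. Pictures are saved under pics/ and viewed, at most 10 in all, crops included, and the job is handed in when it is done.

```bash
ls; mkdir -p pics; cat > h.py <<'E'
import numpy as np, cv2
from scipy.spatial.transform import Rotation as Rn
from workcell import bot
def snap(n,f):
    c=bot.read_camera(n); cv2.imwrite('pics/'+f+'.png',c['pixels'])
    np.savez('pics/'+f+'.npz',**{k:np.array(v) for k,v in c.items()}); return c
def load(f): return dict(np.load('pics/'+f+'.npz'))
def proj(c,X):
    P=np.atleast_2d(X)@c['R'].T+c['t']; s=P[:,:2]/P[:,2:]
    s=s*(1+c['k1']*(s**2).sum(1,keepdims=True))
    return s*[c['fx'],c['fy']]+[c['cx'],c['cy']]
def ray(c,uv):
    d=(np.array(uv,float)-[c['cx'],c['cy']])/[c['fx'],c['fy']]; s=d.copy()
    for _ in range(20): s=d/(1+c['k1']*(s@s))
    v=c['R'].T@np.append(s,1); return -c['R'].T@c['t'], v/np.linalg.norm(v)
def onplane(c,uv,z):
    o,v=ray(c,uv); return o+v*(z-o[2])/v[2]
def tri(obs):
    A=np.zeros((3,3));b=np.zeros(3)
    for c,uv in obs:
        o,v=ray(c,uv);M=np.eye(3)-np.outer(v,v);A+=M;b+=M@o
    X=np.linalg.solve(A,b); return X,[np.linalg.norm(proj(c,X)[0]-uv) for c,uv in obs]
E
python3 - <<'E'
from h import *
a=snap('top','top0');b=snap('side','side0')
for c in(a,b): print(c['fx'],c['k1'],-c['R'].T@c['t'],c['R'][2])
print(bot.current_clock())
E
```

```text
pics
430.8247083593603 -0.07021815759699941 [ 0.50528288 -0.06986937  1.05402293] [ 8.56845377e-02  4.63381577e-04 -9.96322210e-01]
408.2920215406728 0.0047089177260982865 [0.50061715 0.87883089 0.66122688] [ 0.07988487 -0.86845996 -0.48928081]
0.1
```

View pics/top0.png

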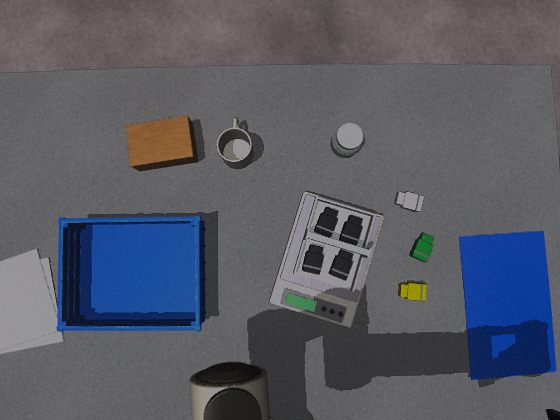

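View pics/side0.png

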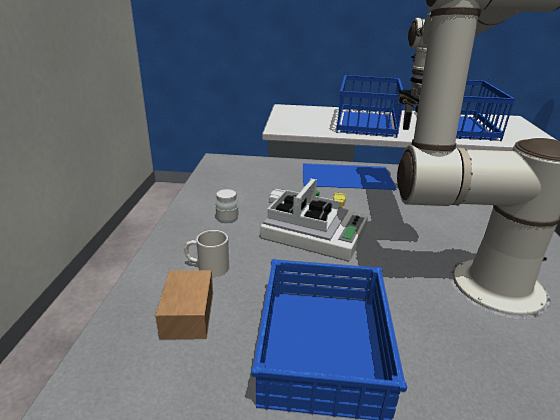

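The top view shows the loaded tray on the scale at about (330,245), its open end and the readout towards the robot. The basket is at (130,272). The flat blue mat at (505,305) is not a basket, and the white, green and yellow look-alikes sit at (410,200), (423,247) and (413,291). I'll enlarge the tray in both views.

```bash
python3 - <<'E'
from h import *
a=load('top0');b=load('side0')
A=cv2.resize(a['pixels'][185:335,265:390],None,fx=3.2,fy=3.2,interpolation=cv2.INTER_CUBIC)
B=cv2.resize(b['pixels'][170:265,255:375],None,fx=3.2,fy=3.2,interpolation=cv2.INTER_CUBIC)
im=np.zeros((480,784,3),np.uint8); im[:A.shape[0],:400]=A; im[:304,400:784]=B
cv2.imwrite('pics/crop1.png',im)
print('bar ~',onplane(a,[334,240],.13), 'basket corners', *[onplane(a,p,.1)[:2].round(3) for p in([62,220],[198,217],[199,328],[60,328])])
E
```

```text
bar ~ [ 0.51509772 -0.19371582  0.13      ] basket corners [0.568 0.413] [0.571 0.103] [0.327 0.102] [0.327 0.414]
```

View pics/crop1.png

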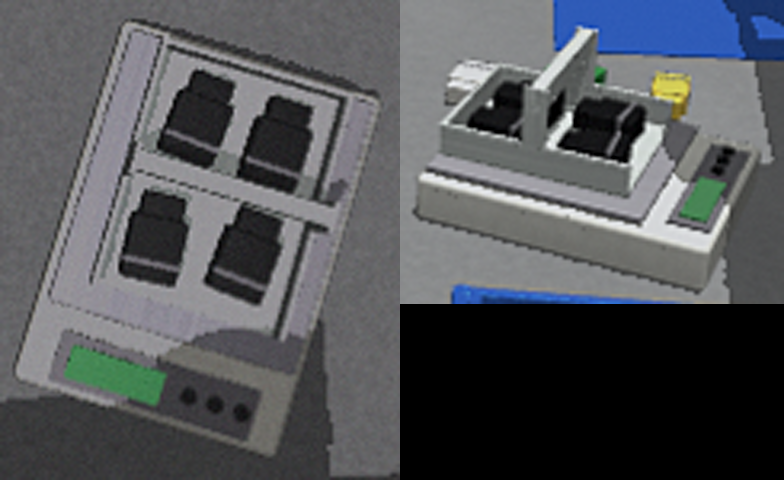

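The crop confirms the tray: its open end faces the readout and it carries four black housings with grey bands. The look-alikes are outside the tray. Next I'll check which tipping headings are reachable for both grasp choices.

```bash
cat >> h.py <<'E'
def trayR(yaw,tilt): # tilt>0: open -x end goes down
    return Rn.from_euler('z',yaw,degrees=True)*Rn.from_euler('y',-tilt,degrees=True)
# tool in tray: z=-tray z, y=s*tray x
def toolR(yaw,tilt,s): 
    y=np.array([s,0,0.]);z=np.array([0,0,-1.]);return trayR(yaw,tilt)*Rn.from_matrix(np.c_[np.cross(y,z),y,z])
TCPT=np.array([0,0,.056])
def pose_lip(lip,yaw,tilt,s): # tcp pose for lip at given world point
    R=trayR(yaw,tilt); return lip+R.apply(TCPT-[-.09,0,.004]), toolR(yaw,tilt,s).as_rotvec()
E
python3 - <<'E'
from h import *
for s in(1,-1):
    q=bot.inverse_kinematics([.515,-.193,.115],toolR(-15,0,s).as_rotvec()); print('grasp',s,None if q is None else np.round(q,2))
C=np.array([.449,.258])
for yaw in range(-180,180,15):
    d=-np.array([np.cos(np.radians(yaw)),np.sin(np.radians(yaw))])
    for s in(1,-1):
        o=[]
        for tilt in (0,30,55):
            lip=np.append(C-.03*d,.06 if tilt else .15)
            q=bot.inverse_kinematics(*pose_lip(lip,yaw,tilt,s)); o.append(None if q is None else np.round(q,2).tolist())
        if o[1] and o[2]: print(yaw,s,o)
E
```

```text
grasp 1 [-0.58  0.19  1.76 -0.    1.19 -0.32]
grasp -1 [-0.58  0.19  1.76 -0.    1.19  2.83]
-180 1 [[0.37, -0.26, 2.03, -0.0, 1.38, -2.77], [0.25, 0.29, 1.66, 0.12, 1.7, -2.91], [0.2, 0.71, 1.26, 0.19, 2.12, -2.93]]
-180 -1 [[0.37, -0.26, 2.03, -0.0, 1.38, 0.37], [0.25, 0.29, 1.66, 0.12, 1.7, 0.23], [0.2, 0.71, 1.26, 0.19, 2.12, 0.22]]
-165 -1 [[0.3, -0.31, 2.06, -0.0, 1.39, 0.03], [0.28, 0.31, 1.64, 0.01, 1.72, 0.02], [0.28, 0.74, 1.2, 0.02, 2.16, 0.02]]
-150 1 [[0.21, -0.32, 2.07, 0.0, 1.39, 2.83], [0.32, 0.32, 1.63, -0.1, 1.71, 2.95], [0.36, 0.76, 1.18, -0.16, 2.15, 2.96]]
-150 -1 [[0.21, -0.32, 2.07, 0.0, 1.39, -0.31], [0.32, 0.32, 1.63, -0.1, 1.71, -0.19], [0.36, 0.76, 1.18, -0.16, 2.15, -0.18]]
-135 1 [[0.14, -0.31, 2.06, -0.0, 1.39, 2.5], [0.35, 0.31, 1.64, -0.21, 1.67, 2.74], [0.44, 0.74, 1.2, -0.33, 2.1, 2.76]]
-135 -1 [[0.14, -0.31, 2.06, -0.0, 1.39, -0.64], [0.35, 0.31, 1.64, -0.21, 1.67, -0.4], [0.44, 0.74, 1.2, -0.33, 2.1, -0.38]]
-120 1 [[0.09, -0.26, 2.02, -0.0, 1.38, 2.18], [0.38, 0.29, 1.66, -0.31, 1.61, 2.53], [0.51, 0.71, 1.26, -0.48, 2.02, 2.59]]
-120 -1 [[0.09, 
[... 3346 characters left out ...]
1.35, -1.84], [0.16, 0.19, 1.79, 0.42, 1.5, -2.3], [-0.03, 0.47, 1.61, 0.61, 1.82, -2.48]]
135 -1 [[0.51, -0.03, 1.82, -0.0, 1.35, 1.3], [0.16, 0.19, 1.79, 0.42, 1.5, 0.84], [-0.03, 0.47, 1.61, 0.61, 1.82, 0.66]]
150 1 [[0.49, -0.11, 1.9, 0.0, 1.36, -2.13], [0.18, 0.23, 1.74, 0.33, 1.59, -2.5], [0.04, 0.56, 1.47, 0.49, 1.94, -2.6]]
150 -1 [[0.49, -0.11, 1.9, 0.0, 1.36, 1.01], [0.18, 0.23, 1.74, 0.33, 1.59, 0.64], [0.04, 0.56, 1.47, 0.49, 1.94, 0.54]]
165 1 [[0.44, -0.19, 1.97, -0.0, 1.37, -2.44], [0.22, 0.27, 1.69, 0.23, 1.65, -2.7], [0.12, 0.65, 1.35, 0.35, 2.04, -2.75]]
165 -1 [[0.44, -0.19, 1.97, -0.0, 1.37, 0.7], [0.22, 0.27, 1.69, 0.23, 1.65, 0.44], [0.12, 0.65, 1.35, 0.35, 2.04, 0.39]]
```

```bash
python3 - <<'E'
from h import *
r=toolR(-15,0,1).as_rotvec()
bot.goto([.515,-.193,.36],r); a=snap('wrist','w1')
bot.line_to([.495,-.153,.25],max_speed=.25); b=snap('wrist','w2')
print(bot.current_clock(),-a['R'].T@a['t'],a['R'][2])
cv2.imwrite('pics/w12.png',cv2.resize(np.vstack([a['pixels'],b['pixels']]),None,fx=.7,fy=.7)) 
E
```

```text
2.7583 [ 0.5353669  -0.1162651   0.52881148] [-0.07348645 -0.27396458 -0.95892813]
```

View pics/w12.png

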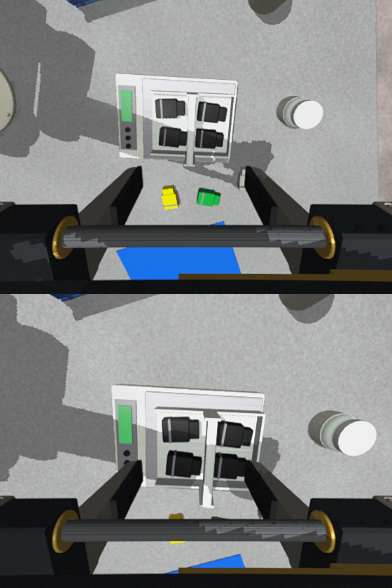

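Both wrist pictures show the tray and bar clearly: the bar runs from (190,95) to (190,163) in the upper one and from (207,413) to (207,505) in the lower. I'll enlarge them to pick corners.

```bash
python3 - <<'E'
from h import *
a=load('w1')['pixels'];b=load('w2')['pixels']
im=np.vstack([cv2.resize(a[100:245,160:350],None,fx=2,fy=2,interpolation=cv2.INTER_CUBIC),np.zeros((10,380,3),np.uint8)])
im2=cv2.resize(b[120:315,155:385],None,fx=1.8,fy=1.8,interpolation=cv2.INTER_CUBIC)
o=np.zeros((360,800,3),np.uint8);o[:im.shape[0],:380]=im;o[:im2.shape[0],384:384+im2.shape[1]]=im2
cv2.imwrite('pics/crop2.png',o);print(im2.shape)
E
```

```text
(351, 414, 3)
```

View pics/crop2.png

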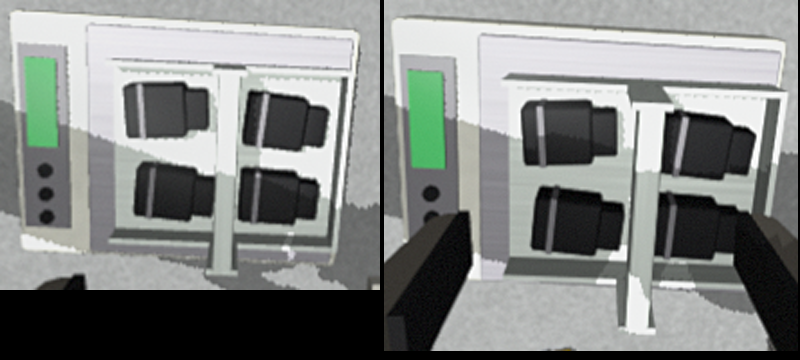

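```bash
cat > fit.py <<'E'
from h import *
from scipy.optimize import least_squares
V={'w1':(2,0,160,100),'w2':(1.8,384,155,120),'top0':(3.2,0,265,185)}
C={k:load(k) for k in V}
full=lambda v,p:((np.array(p)+.5-[V[v][1],0])/V[v][0]-.5+V[v][2:])
# tray: keypoints
K={'b+':(0,'L',.088),'b-':(0,'-L',.088),'++':(.09,.07,.032),'-+':(-.09,.07,.032),'--':(-.09,-.07,.032),'+-':(.09,-.07,.032)}
P=[('w1','b+',(230,69)),('w1','b-',(222,272)),('w1','++',(348,69)),('w1','-+',(112,60)),('w1','--',(108,242)),
('w2','b+',(648,87)),('w2','b-',(637,330)),('w2','++',(787,90)),('w2','-+',(503,77)),('w2','--',(503,277)),
('top0','b+',(134,163)),('top0','b-',(332,219)),('top0','++',(167,45)),('top0','+-',(350,98))]
def model(q,k):
    p=np.array([{'L':q[4],'-L':-q[4]}.get(v,v) if isinstance(v,str) else v for v in K[k]],float)
    return Rn.from_euler('z',q[3]).apply(p)+q[:3]
res=lambda q:np.concatenate([proj(C[v],model(q,k))[0]-full(v,p) for v,k,p in P])
f=least_squares(res,[.515,-.193,.058,-.26,.07],loss='soft_l1',f_scale=1.)
print('tray',f.x.round(4),np.degrees(f.x[3]).round(2))
for (v,k,p),r in zip(P,res(f.x).reshape(-1,2)):print(v,k,r.round(1),end='; ')
# pan / scale: pan left edge corners and scale body corners (z .048)
KS={'p-+':(-.1025,.0925,.058),'p--':(-.1025,-.0925,.058),'p++':(.1025,.0925,.058),'s-+':(-.165,.1,.048),'s++':(.11,.1,.048),'s--':(-.165,-.1,.048),'s+-':(.11,-.1,.048)}
PS=[('w1','p-+',(87,25)),('w1','s-+',(12,12)),('w1','s++',(357,32)),('w1','s--',(21,249)),('w1','p++',(350,39)),
('w2','p-+',(480,35)),('w2','s-+',(393,17)),('w2','s++',(786,38)),
('top0','s++',(127,21)),('top0','s+-',(379,96)),('top0','s--',(275,455)),('top0','s-+',(15,377))]
res2=lambda q:np.concatenate([proj(C[v],Rn.from_euler('z',q[2]).apply(KS[k])+[q[0],q[1],q[3]])[0]-full(v,p) for v,k,p in PS])
g=least_squares(res2,[.5,-.19,-.26,0],loss='soft_l1',f_scale=1.)
print('\nscale',g.x.round(4),np.degrees(g.x[2]).round(2))
for (v,k,p),r in zip(PS,res2(g.x).reshape(-1,2)):print(v,k,r.round(1),end='; ')
# bar height from two views alone
print('\nbar ends tri',[tri([(C[v],full(v,p)) for v,k,p in P if k==e])[0].round(4) for e in('b+','b-')])
E
python3 fit.py
```

```text
tray [ 0.5069 -0.2007  0.0524 -0.3039  0.0706] -17.41
w1 b+ [-0.5 -0.7]; w1 b- [-0.4  0.4]; w1 ++ [2.2 0.3]; w1 -+ [-3.1 -0.4]; w1 -- [ 0.8 -0.5]; w2 b+ [1.8 6.9]; w2 b- [-0.7 -0.7]; w2 ++ [-1.3 -0.1]; w2 -+ [-1.1  0.6]; w2 -- [ 0.3 -0.5]; top0 b+ [-0.5 -1.4]; top0 b- [1.6 0.1]; top0 ++ [-1.1 -1.9]; top0 +- [ 1.  -0.9]; 
scale [ 0.4978 -0.1979 -0.315  -0.0119] -18.05
w1 p-+ [ 0.6 -0. ]; w1 s-+ [-0.4 -0.7]; w1 s++ [ 0.9 -1. ]; w1 s-- [1.5 0.2]; w1 p++ [0.4 0.2]; w2 p-+ [ 0.  -0.3]; w2 s-+ [-0.   0.2]; w2 s++ [-1.1  0.4]; top0 s++ [-0.7 -0.2]; top0 s+- [0.9 1.2]; top0 s-- [0.6 1.3]; top0 s-+ [-0.1  0.3]; 
bar ends tri [array([ 0.5281, -0.1373,  0.0843]), array([ 0.4871, -0.2636,  0.1488])]
```

```bash
python3 - <<'E'
s=open('fit.py').read()
s=s.replace("'top0':(3.2,0,265,185)}","'top0':(3.2,0,265,185),'side0':(3.2,400,255,170)}")
s=s.replace("('w2','b+',(648,87))","('w2','b+',(649,102))").replace("('w1','b+',(230,69))","('w1','b+',(230,72))")
s=s.replace("('top0','+-',(350,98))]","('top0','+-',(350,98)),('side0','b+',(537,88)),('side0','b-',(587,31)),('side0','++',(443,124)),('side0','-+',(633,167)),('side0','-+0',(630,193)),('side0','++0',(443,152))]")
s=s.replace("K={","K={'++0':(.09,.07,0),'-+0':(-.09,.07,0),")
s=s.replace("('top0','s-+',(15,377))]","('top0','s-+',(15,377)),('side0','s++',(418,178)),('side0','s-+',(712,250)),('side0','s++0',(418,212)),('side0','s-+0',(705,290))]")
s=s.replace("KS={","KS={'s++0':(.11,.1,0),'s-+0':(-.165,.1,0),")
open('fit.py','w').write(s)
E
python3 fit.py
```

```text
tray [ 0.5068 -0.2004  0.0558 -0.3035  0.0688] -17.39
w1 b+ [-0.8 -0.9]; w1 b- [-0.5 -0.1]; w1 ++ [2.5 0.2]; w1 -+ [-3.7 -0.5]; w1 -- [0.2 0. ]; w2 b+ [1.2 0.7]; w2 b- [-0.6 -0.5]; w2 ++ [-0.5  0.1]; w2 -+ [-1.8  0.8]; w2 -- [-0.3  0.7]; top0 b+ [ 0.3 -1.1]; top0 b- [ 1. -0.]; top0 ++ [-1.1 -2. ]; top0 +- [ 1.2 -0.9]; side0 b+ [-0.1  0.4]; side0 b- [ 0.  -0.4]; side0 ++ [-0.7  0.3]; side0 -+ [-0.8  0.3]; side0 -+0 [-0.8  2. ]; side0 ++0 [-0.8  1. ]; 
scale [ 0.4979 -0.1981 -0.3159 -0.0076] -18.1
w1 p-+ [ 0.1 -0. ]; w1 s-+ [-1.2 -0.8]; w1 s++ [ 1.6 -0.9]; w1 s-- [0.7 1. ]; w1 p++ [1.  0.4]; w2 p-+ [-0.6 -0. ]; w2 s-+ [-1.2  0.3]; w2 s++ [0.2 0.8]; top0 s++ [-0.4 -0.5]; top0 s+- [1.5 1.1]; top0 s-- [0.9 1.7]; top0 s-+ [-0.1  0.4]; side0 s++ [-0.8  0.9]; side0 s-+ [-0.7  1.5]; side0 s++0 [-0.8  4. ]; side0 s-+0 [-0.5  3.5]; 
bar ends tri [array([ 0.5267, -0.1345,  0.1448]), array([ 0.4865, -0.2656,  0.1434])]
```

The bar top triangulates at 0.144 m against the expected 0.146 m, so the heights agree. Now I'll fix the scale height and refit it, check the clearance of the tipping path, then grasp and lift.

```bash
cat >> fit.py <<'E'
g=least_squares(lambda q:res2([*q,0]),[.5,-.19,-.3],loss='soft_l1',f_scale=1.);print('\nscale z=0',g.x.round(4),np.degrees(g.x[2]))
f2=least_squares(lambda q:res([q[0],q[1],.058,q[2],q[3]]),[.5,-.19,-.3,.07],loss='soft_l1',f_scale=1.);print('tray z=.058',f2.x.round(4),np.degrees(f2.x[2]))
E
python3 fit.py | tail -2
cat > tipplan.py <<'E'
from h import *
X=.449
PL=[(.235,.150,-6),(.235,.092,12),(.235,.060,26),(.23,.050,40),(.215,.055,55)]
if __name__=='__main__':
    for y,z,t in PL:
        R=trayR(-90,t);l=np.array([X,y,z]);p,r=pose_lip(l,-90,t,1)
        c=[(l+R.apply([d,0,-.004]))for d in np.linspace(0,.18,91)]
        print(y,z,t,'under@wall',min([q[2] for q in c if .093<q[1]<.113] or [9]).round(3),p.round(3),np.round(bot.inverse_kinematics(p,r),2))
E
python3 tipplan.py
python3 - <<'E'
from h import *
r=toolR(-17.4,0,1).as_rotvec()
bot.set_gripper(1.0)
bot.goto([.507,-.2005,.22],r)
bot.line_to([.507,-.2005,.115],max_speed=.1)
print(bot.current_contact_force())
bot.set_gripper(0.0,50)
print(bot.current_opening(),bot.current_grip_force(),bot.current_contact_force())
bot.line_to([.507,-.2005,.165],max_speed=.08)
print(bot.current_opening(),bot.current_grip_force(),bot.current_contact_force(),bot.current_ft_torque(),bot.current_clock())
snap('top','top1');snap('side','side1')
E
```

```text
scale z=0 [ 0.4989 -0.1979 -0.315 ] -18.048507161250303
tray z=.058 [ 0.5068 -0.1997 -0.3028  0.0684] -17.348203302133488
0.235 0.15 -6 under@wall 0.131 [0.449 0.14  0.192] [-0.03 -0.12  1.93  0.11  1.34  1.52]
0.235 0.092 12 under@wall 0.114 [0.449 0.158 0.162] [ 0.22  0.02  1.86 -0.21  1.31  1.85]
0.235 0.06 26 under@wall 0.115 [0.449 0.177 0.146] [ 0.4   0.19  1.76 -0.42  1.39  2.09]
0.23 0.05 40 under@wall 0.143 [0.449 0.194 0.148] [ 0.53  0.37  1.64 -0.59  1.54  2.24]
0.215 0.055 55 under@wall 0.195 [0.449 0.206 0.159] [ 0.62  0.55  1.51 -0.74  1.73  2.33]
[-0.54205824 -0.61102405 -0.40825362]
0.1500124072023697 49.99922275543213 [ 0.35731804 -0.38649246  0.99313028]
0.14798986665166047 49.997422099113464 [-0.26202963  0.7915463  -5.77405754] [-0.09020786 -0.04350878 -0.02651169] 6.45
```

The tray is lifted, and the measured weight is about 0.5 kg. Next I'll carry it over and tip it in stages, watching the weight.

```bash
python3 - <<'E'
from tipplan import *
bot.line_to([.507,-.2005,.225],toolR(-17.4,-6,1).as_rotvec(),max_speed=.12)
p,r=pose_lip(np.array([X,.235,.155]),-90,-6,1)
bot.line_to(np.array([*p[:2],.225]),r,max_speed=.1)
print(bot.current_clock(),bot.current_contact_force()[2])
for y,z,t in PL:
    bot.line_to(*pose_lip(np.array([X,y,z]),-90,t,1),max_speed=.05 if t<15 else .04)
    if t>15: bot.hold(.4)
    print(t,round(bot.current_clock(),2),bot.current_contact_force().round(2),round(bot.current_opening(),3))
snap('top','top2');snap('side','side2')
E
python3 - <<'E'
import sys;sys.path.insert(0,'.')
import cv2,numpy as np
a=cv2.imread('pics/top2.png')[180:360,40:280];b=cv2.imread('pics/side2.png')[150:420,180:460]
cv2.imwrite('pics/tip.png',np.hstack([cv2.resize(a,(400,300)),cv2.resize(b,(311,300))]))
E
```

```text
10.8083 -4.8616746681742695
-6 11.61 [ 0.33 -0.46 -5.16] 0.146
12 12.47 [-0.26 -0.45 -3.77] 0.147
26 13.63 [-0.14 -0.58 -4.48] 0.146
40 14.62 [-0.34  0.04 -3.95] 0.147
55 15.57 [-0.42  0.32 -3.12] 0.15
```

View pics/tip.png

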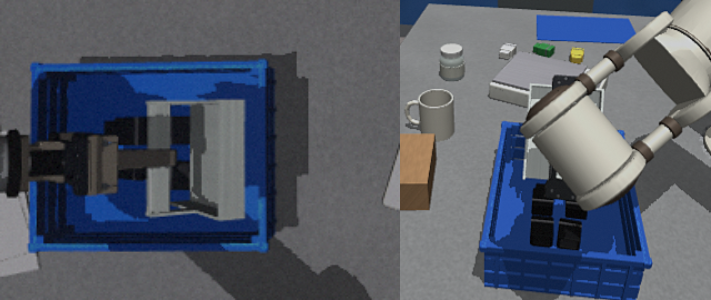

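The four housings have left the tray and lie in the basket ahead of the lip, and the weight now matches the empty tray. I'll back the tray out along its slope and check both.

```bash
python3 - <<'E'
from tipplan import *
bot.line_to(*pose_lip(np.array([X,.175,.112]),-90,55,1),max_speed=.05)
bot.line_to(*pose_lip(np.array([X,.16,.20]),-90,40,1),max_speed=.1)
bot.line_to([.47,-.05,.26],toolR(-60,0,1).as_rotvec(),max_speed=.15)
r=toolR(-18.05,0,1).as_rotvec()
bot.line_to([.4989,-.1979,.24],r,max_speed=.15)
bot.hold(.3)
print(bot.current_clock(),bot.current_contact_force(),bot.current_ft_torque(),bot.current_opening())
a=snap('top','top3');b=snap('side','side3')
cv2.imwrite('pics/chk.png',np.hstack([cv2.resize(a['pixels'][175:345,40:400],None,fx=1.4,fy=1.4),cv2.resize(b['pixels'][150:420,200:460],(229,238))]))
E
```

```text
21.0917 [-1.25938227  0.22480342 -2.52171764] [-0.06547727 -0.02022301  0.02959938] 0.14790193369974466
```

View pics/chk.png

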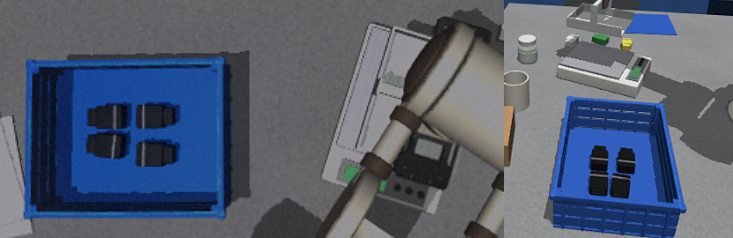

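All four housings lie flat in the basket, at about (105,115), (105,147), (155,115) and (155,152), and the basket hasn't moved. The pan is now bare in the side view, so I'll enlarge it to refine the pan centre and the held tray's offset.

```bash
python3 - <<'E'
from h import *
b=load('side3')['pixels']
cv2.imwrite('pics/crop3.png',cv2.resize(b[145:260,255:375],None,fx=5,fy=5,interpolation=cv2.INTER_CUBIC))
E
```

```text
(no output)
```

View pics/crop3.png

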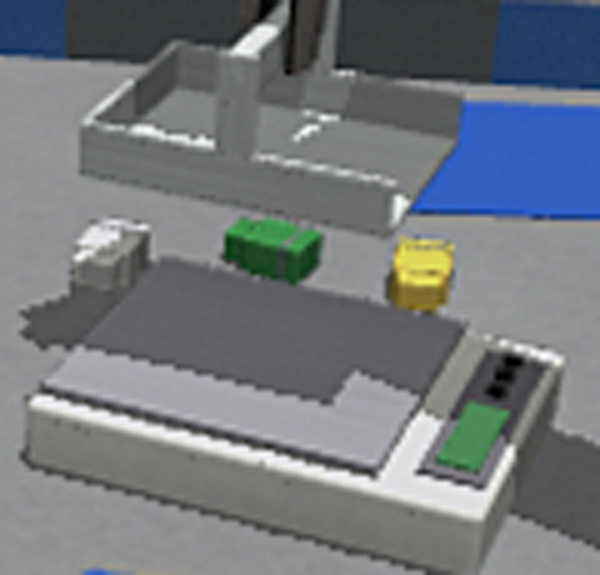

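```bash
cat > fit2.py <<'E'
from h import *
from scipy.optimize import least_squares
c=load('side3'); f=lambda p:(np.array(p)+.5)/5-.5+[255,145]
def fit(K,P,z,x0):
    r=lambda q:(proj(c,Rn.from_euler('z',q[2]).apply(K)+[q[0],q[1],z])-[f(p) for p in P]).ravel()
    s=least_squares(r,x0,loss='soft_l1',f_scale=.5);print(s.x.round(4),np.degrees(s.x[2]).round(2),r(s.x).round(1));return s.x
a,b=.1025,.0925
fit([(a,b,0),(-a,b,0),(-a,-b,0),(a,-b,0)],[(42,386),(376,470),(468,323),(150,258)],.058,[.5,-.2,-.3])
a,b=.09,.07
fit([(a,b,0),(-a,b,0),(a,b,.032),(-a,b,.032),(-a,-b,.032),(a,-b,.032)],[(82,172),(392,235),(82,124),(404,188),(464,98),(177,40)],.184,[.5,-.2,-.3])
E
python3 fit2.py
```

```text
[ 0.4994 -0.1895 -0.3116] -17.86 [-0.8  0.2  0.4  0.  -0.5 -0.   1.6 -0.2]
[ 0.4973 -0.1932 -0.3101] -17.76 [-0.1  0.8  0.2  0.8  0.1 -0.2 -1.  -0.8  0.7 -1.3 -0.1  0.1]
```

```bash
python3 - <<'E'
from h import *
x,y=.4998,-.1962; r=toolR(-18,0,1).as_rotvec()
bot.line_to([x,y,.135],r,max_speed=.12)
f0=bot.current_contact_force()[2]
for z in np.arange(.125,.110,-.0015):
    bot.line_to([x,y,z],max_speed=.03); f=bot.current_contact_force()[2]
    if f-f0>2.5: break
print(z,f0,f,bot.current_ee_pos())
bot.set_gripper(.55); bot.hold(.2)
bot.line_to([x,y,.24],max_speed=.15)
bot.goto([.30,-.40,.30],r)
print(bot.current_clock(),bot.current_contact_force())
a=snap('top','top4');b=snap('side','side4')
A=cv2.resize(a['pixels'][185:335,265:390],None,fx=3.2,fy=3.2,interpolation=cv2.INTER_CUBIC)
B=cv2.resize(b['pixels'][165:260,255:375],None,fx=3.2,fy=3.2,interpolation=cv2.INTER_CUBIC)
cv2.imwrite('pics/fin.png',np.hstack([A,np.vstack([B,np.zeros((176,384,3),np.uint8)])]))
E
```

```text
0.11299999999999999 -2.5876817962247514 11.172933173450346 [ 0.50016997 -0.19644955  0.11496618]
27.7167 [ 0.64788607  0.05906391 -0.19647743]
```

View pics/fin.png

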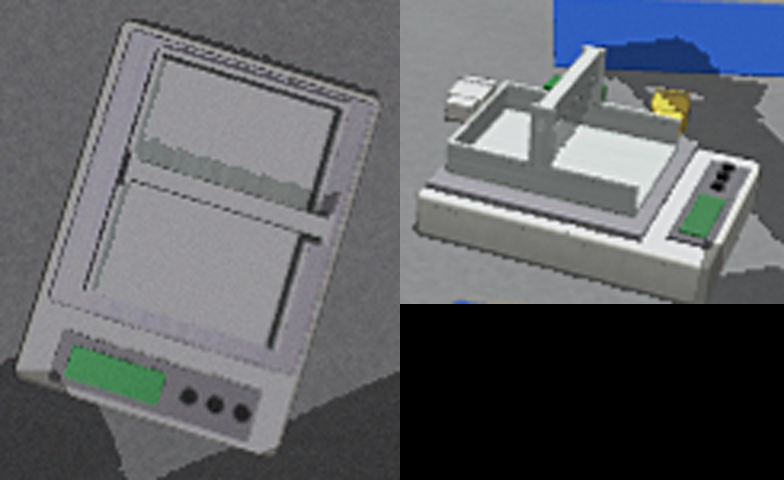

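```bash
cat > fit3.py <<'E'
from h import *
from scipy.optimize import least_squares
T=load('top4');S=load('side4')
def fit(L,x0=(.5,-.197,-.31)):
    def r(q):
        return np.concatenate([proj(c,Rn.from_euler('z',q[2]).apply(k)+[q[0],q[1],0])[0]-((np.array(p)+.5)/3.2-.5+o) for c,o,k,p in L])
    s=least_squares(r,x0,loss='soft_l1',f_scale=.5);print(s.x.round(4),np.degrees(s.x[2]).round(2),r(s.x).round(1));return s.x
ot=(265,185);os=(255-125,165)
a,b,z=.09,.07,.09
tray_t=[(T,ot,(a,b,z),(157,52)),(T,ot,(a,-b,z),(345,107)),(T,ot,(-a,-b,z),(272,349)),(T,ot,(-a,b,z),(84,290))]
tray_s=[(S,os,(a,b,.058),(447,170)),(S,os,(-a,b,.058),(634,213)),(S,os,(a,b,z),(447,143)),(S,os,(-a,b,z),(637,186)),(S,os,(-a,-b,z),(684,122)),(S,os,(a,-b,z),(503,84))]
sc_t=[(T,ot,(.11,.1,.048),(127,21)),(T,ot,(.11,-.1,.048),(379,96)),(T,ot,(-.165,-.1,.048),(275,455)),(T,ot,(-.165,.1,.048),(15,377)),(T,ot,(-.1025,.0925,.058),(50,299))]
a,b,z=.1025,.0925,.058
sc_s=[(S,os,(a,b,z),(427,182)),(S,os,(-a,b,z),(645,235)),(S,os,(-a,-b,z),(695,140)),(S,os,(.11,.1,.048),(418,187)),(S,os,(-.165,.1,.048),(712,263))]
for n,t,s in(('top',tray_t,sc_t),('side',tray_s,sc_s)):
    p=fit(t);q=fit(s);d=Rn.from_euler('z',-q[2]).apply([p[0]-q[0],p[1]-q[1],0])[:2]
    print(n,'offset in scale frame',d.round(4),'yaw',np.degrees(p[2]-q[2]).round(2))
E
python3 fit3.py
```

```text
[ 0.501  -0.1935 -0.3211] -18.4 [-0.1 -2.   0.5 -0.5  0.2  1.1 -1.2  0.5]
[ 0.4998 -0.1972 -0.3143] -18.01 [-0.7 -1.6  1.8 -0.   1.2  1.4 -0.4  0.2 -0.2 -0.2]
top offset in scale frame [0.     0.0039] yaw -0.39
[ 0.5001 -0.1939 -0.3159] -18.1 [-0.2  0.8  0.1  1.5 -0.  -0.3  0.1  0.1 -0.8 -1.1  0.7 -0.9]
[ 0.4982 -0.1957 -0.3009] -17.24 [-0.1 -0.4 -0.1 -0.8  0.9 -0.4 -0.8  1.7  0.3  0.3]
side offset in scale frame [0.0013 0.0022] yaw -0.86
```

Both views put the tray within about 3 mm and 1° of centre on the pan. I'll do a last image-difference check on the bystanders and the basket rim, then hand in.

```bash
python3 - <<'E'
from h import *
a=load('top0')['pixels'].astype(int);b=load('top4')['pixels'].astype(int);d=abs(a-b).max(2)>40
for n,(u0,u1,v0,v1) in dict(carton=(118,200,108,175),mug=(210,260,110,175),jar=(325,370,115,160),rim_l=(55,80,210,335),rim_r=(185,205,210,335)).items(): print(n,d[v0:v1,u0:u1].sum())
print(bot.current_clock()); print(bot.job_done())
E
```

```text
carton 0
mug 0
jar 0
rim_l 3
rim_r 1
27.8167
the job is handed in; nothing more can be done
None
```

The job is handed in at 27.8 s: all four housings lie in the blue basket and the empty tray is back on the pan, within about 3 mm of centre and 1° of square, with the basket, mug, carton and jar unmoved in the before-and-after top views.

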